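Hold the spring clamp open over the label card

ROBOT

A 7-joint arm with a two-finger parallel gripper is mounted at the origin on the work surface. World frame = base frame: x ahead of the robot, y to its left, z up, the work surface at z = 0. Lengths are in m, angles in rad, forces in N, time in s.
With the tool pointing down it reaches from about 0.425 to 0.875 m from the base axis. Payload 4.7 kg.
Tool frame: the origin (TCP) lies midway between the tips of the shut fingers; the grasp point (between the pads) lies 19 mm behind it; z points along the fingers, y is the direction in which the jaws open and shut (so a half turn about z gives the same grasp; the last joint's range is limited). The gripper opens to 85 mm and grips with 20 to 120 N. Pads are 22 mm wide; open, the fingers measure 114 mm over their backs; the gripper's body (76 mm by 85 mm) begins 54 mm behind the grasp point. The pads swing forward as they close: fully open they stand 13 mm farther back than shut.
Start: joints at [-1.136, 0.321, -0.07, 1.45, 0.023, 1.371, -0.057], TCP at [0.266, 0.593, 0.231] pointing down, gripper open.
Joint ranges: [-2.86, 2.86], [-0.3, 2.09], [-1.38, 1.24], [0.06, 2.45], [-1.56, 4.7], [0.09, 2.05], [-2.69, 2.69]. Speed limits (rad/s): [2.57, 2.57, 3.14, 3.14, 3.14, 3.14, 3.14].

INTERFACE

Orientations are given as [roll, pitch, yaw] about the fixed x, y, z axes, in that order (R = Rz(yaw) Ry(pitch) Rx(roll)).
In Python, from workcell import r gives the robot as it stands.
- The arm moves only by the shell command python3 -m jog 'ROWS' [OPENING]. ROWS is JSON, a list of rows, each an object of numbers: "x", "y", "z": the shift along the tool's x, y, z in mm; "spin": the turn about the tool's z in rad. A call has 1 to 12 rows; each row shifts and turns the commanded pose from where the row before left it, along the tool's axes as they then stand; what a row does not reach is not made up. A row lasts 1/10 s, in which the tool goes at most 50 mm and 8.59 degrees, less where a joint would pass 70% of its speed; a pose out of reach is approached as far as the arm can. A call with a gripper value outside its range is refused whole. OPENING is the finger opening in mm, from 0 to 85.4, set as the call begins (- or left out, the last holds). The fingers move at their own pace and stop on an object; the grip force is fixed at half the most. Time passes only in rows, so rows that do not move let the fingers close. It gives the time, the measured TCP pose, the force and the opening at its end, in the units of the state.
- r.state(): the state, without advancing time (a new reading comes with each control period).
- r.snapshot(name): name is "side" or "top"; returns a dict with "frame" (400x640x3 uint8, red, green, blue), "depth" (400x640 float32, m along the optical axis (not along the pixel's ray), 0 where there is no reading), "fx", "fy", "cx", "cy" (pixels), "R" (3x3) and "t" (3): a world point X has camera coordinates R X + t. Camera axes: x right, y down, z forward; pixel columns grow to the right and rows downward; lengths in m; the calibration is good to about 2 mm. A picture is of the moment at which its call begins.
- r.finish_job(): hands the job in, once; it reports no verdict.
The state is a dict: "time_s": time; "joints": joint angles; "joint_velocities": joint speeds; "effort": joint torques, N m; "tcp_pos": TCP position; "eef_rot": TCP orientation; "wrist_force": force on the tool from outside, world axes, zero at the start; "wrist_torque": the same for the moment, N m; "width": finger opening in m.
Only numpy, scipy, OpenCV 4.12 (cv2) and the standard library are available. Lean on these libraries where they do the work, as an engineer would, in place of code of your own. Each camera call takes 0.05 s, during which the arm holds its last target.

TASK

Stand the yellow label card with its round foot fully down in the round recess of the wooden jig and let it go. Then take the red spring clamp off its rack, squeeze its handles so that the jaws open wide, and bring the open jaws down astride the middle of the card's top edge, clear of the card on both sides. Finish while still holding the clamp wide open there, so that I can slip a packing slip in between; leave the card standing in its recess and everything else on the bench where it is.

Things in the scene. Friction and masses are not known exactly. Their poses are not given: they have to be found in the camera images.
- card_mid (a point): Middle of the board, 54.5 mm above the foot's underside, of the loose label card: a stiff upright yellow board 70 mm wide (x), 8 mm thick (y), 85 mm high, white paper and blue stripe on both faces, on a round blue foot 56 mm across and 12 mm high (lower rim chamfered 2 mm). 97 mm tall, about 0.12 kg. Can be pinched from above across its thickness (along its y).
- card_foot (a point): Centre of the underside of the label card's round foot.
- card_top (a point): Middle of the label card's top edge, 97 mm above the underside of the foot; axes as the card's (x along the 70 mm edge, y across the 8 mm thickness, z up).
- round_recess (a point): Centre of the mouth of the round recess (59 mm across, 8 mm deep, 2 mm chamfer, green floor), level with the top face, 22 mm above the bench, of the fixed wooden jig (90 mm x 170 mm, at any yaw). The recess lies 40 mm from the jig's middle along its +y; the square one (48 mm, grey floor) does not fit the foot.
- rack: Fixed clamp rack, origin under the middle of its grey base (110 mm along x, 70 mm along y, 12 mm high). An upright aluminium strip 8 mm thick (y), 90 mm long (x) stands on it, its top edge 70 mm above the bench. The spring clamp is parked on it, jaws down, gripping the strip.
- clip_pivot (a point): Pivot of the loose red spring clamp (like a large clothes-peg, 0.10 kg), between its two halves. z points up from jaws to handles, y from one half to the other, x (30 mm wide) along the pivot pin. Parked, it is 80 mm above the bench. The red jaws reach 40 mm down and end in black pads; the steel centre piece fills the throat down to 10 mm below the pivot.
- clip_mouth (a point): Point of the spring clamp half-way between the jaw pads at the level of their lower ends (40 mm below the pivot); it stays fixed to the clamp's centre piece, axes as clip_pivot.
- clip_left (a joint): Opening angle of the half of the spring clamp on its +y side, rad: 0 when it grips the 8 mm strip, -0.11 when fully shut, 0.24 at the stop, fully open. The gap between the jaw pads is about 8 mm + 75 mm x angle (26 mm at the stop); both halves move alike.
- clip_right (a joint): The same for the half on its -y side.
- sleeve_a: Bystander: upright brass sleeve, 32 mm across, 45 mm high; origin under its centre.
- sleeve_b: Bystander: upright brass sleeve, 36 mm across, 36 mm high; origin under its centre.
- sleeve_c: Bystander: upright steel sleeve, 28 mm across, 40 mm high; origin under its centre.
- tape: Bystander: cardboard tape core lying flat, 72 mm across, 24 mm high; origin under its centre.
- jar: Bystander: closed jar, 60 mm across, 80 mm high; origin under its centre.
- carton: Bystander: small carton 70 x 100 x 60 mm; origin under its centre.
- driver: Bystander: screwdriver with a green handle lying on the bench.
- bead_left (a point): Centre of the black round bead (8 mm thick, 30 mm along x) at the upper end of the clamp's +y handle. Parked: 50 mm above the pivot, 24 mm to the side, 56 mm over both beads. To open, pinch the beads together from above along y: about 5 N starts it, 10 N holds it fully open at a stop, 31 mm over the beads, which are then 54 mm above the pivot. It opens freely on the rack.
- bead_right (a point): The same for the clamp's -y handle.
Things that resemble listed ones, but are neither listed nor needed, are in the scene too. There is more than one size of the part that bears clip_pivot; the job needs the smaller. Several things look just like the part that bears round_recess: the one meant starts farthest to the robot's right.

How it is judged:
By the outcome, as a careful person would: the job done as asked, in the order asked, and still so for the second after the job is handed in, while the arm keeps its last pose, push and grip.
It also fails if it takes over 64 s, if anything falls off the work surface, if the arm or the gripper's body presses on something with over 40 N, if the wrist force passes 120 N, or if a joint passes its speed limit or range.

## Working session

There is one attempt and no reset: what is moved stays moved. The work goes in short steps, Python scripts to look and compute and a shell command to move; the robot and the scene stay as the last step left them, time stands still between calls to the robot, and variables do not carry over. Pictures are saved under pics/ and viewed, and the job is handed in when it is done.

```bash
ls; mkdir -p pics; python3 - <<'E'
from workcell import r
import cv2,pickle
print(r.state())
for n in("side","top"):
    s=r.snapshot(n); pickle.dump(s,open(f"{n}0.pkl","wb"))
    cv2.imwrite(f"pics/{n}0.png",cv2.cvtColor(s["frame"],cv2.COLOR_RGB2BGR))
    print(n,s["fx"],s["cx"],s["cy"],s["R"],s["t"], -s["R"].T@s["t"])
E
```

```text
pics
{'time_s': 0.0, 'joints': array([-1.13588468,  0.32182509, -0.07009837,  1.45169838,  0.02262003,
        1.37078786, -0.05689158]), 'joint_velocities': array([-0.0010532 , -0.00032574,  0.00127631,  0.00149074,  0.00045667,
        0.00083983,  0.0004745 ]), 'effort': array([-2.23312250e-04, -4.93595409e+01, -3.82166198e-01, -3.14322102e+01,
        1.31030747e-02,  1.15280479e-02, -1.82454436e-06]), 'tcp_pos': array([0.26534689, 0.59277501, 0.23021052]), 'eef_rot': array([-3.13966472e+00,  1.14447471e-04,  2.72083756e+00]), 'wrist_force': array([-0.96672573,  0.59517732, -0.84671605]), 'wrist_torque': array([-0.00483414,  0.06186253, -0.00219735]), 'width': 0.08547643416297952}
side 367.7504676976584 320.6459280321562 194.31347316540595 [[-0.99441357 -0.10545054  0.00467264]
 [-0.06289343  0.55638019 -0.8285442 ]
 [ 0.08477067 -0.82420948 -0.55990416]] [0.46764634 0.11879134 0.87826901] [0.39805361 0.70709806 0.58798521]
top 494.90561589855423 331.18844961019556 192.24820414600293 [[ 0.01415794 -0.99982801  0.01197929]
 [-0.98676332 -0.01590655 -0.16138505]
 [ 0.16154784 -0.00953584 -0.98681881]] [-0.01477733  0.49433557  1.50363702] [0.24509211 0.00742683 1.56377269]
```

View pics/side0.png

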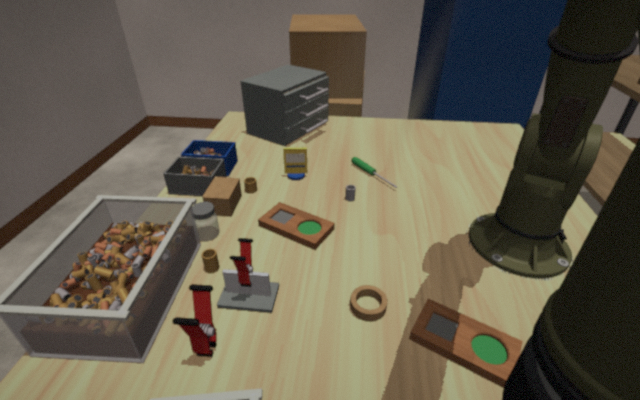

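View pics/top0.png

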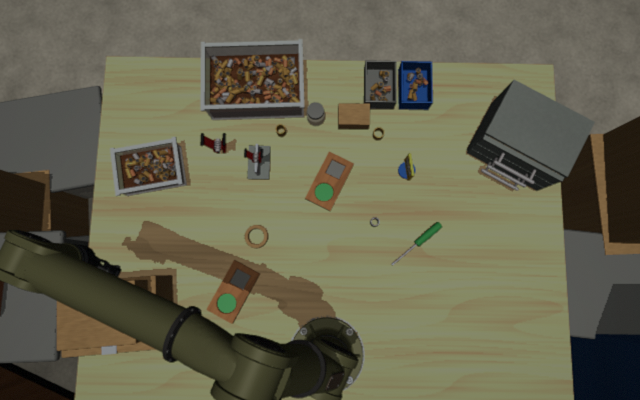

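```bash
cat > h.py <<'E'
import numpy as np,cv2,pickle
def ray(s,u,v):
    d=np.array([(u-s["cx"])/s["fx"],(v-s["cy"])/s["fy"],1.0]); return -s["R"].T@s["t"], s["R"].T@d
def onz(s,u,v,z):
    c,d=ray(s,u,v); return c+d*(z-c[2])/d[2]
def cloud(s):
    v,u=np.mgrid[0:400,0:640]; Z=s["depth"]
    P=np.stack([(u-s["cx"])/s["fx"]*Z,(v-s["cy"])/s["fy"]*Z,Z],-1)
    return (P-s["t"])@s["R"]
def proj(s,X):
    c=s["R"]@np.asarray(X)+s["t"]; return np.array([s["fx"]*c[0]/c[2]+s["cx"],s["fy"]*c[1]/c[2]+s["cy"]])
def load(n): return pickle.load(open(n+".pkl","rb"))
def crop(s,u0,v0,w,h,k,name):
    f=cv2.cvtColor(s["frame"],cv2.COLOR_RGB2BGR)[v0:v0+h,u0:u0+w]
    cv2.imwrite(name,cv2.resize(f,None,fx=k,fy=k,interpolation=cv2.INTER_CUBIC))
E
python3 - <<'E'
from h import *
t=load("top0"); s=load("side0")
for n,p in dict(recess=(325,192,.022),card=(407,170,.0),rack=(258,162,.012),clamp=(257,156,.08)).items(): print(n,onz(t,*p))
crop(t,190,110,250,110,3.2,"pics/tc.png")
crop(s,170,140,170,220,2.7,"pics/sc.png")
E
```

```text
recess [0.497968   0.01207344 0.022     ]
card [ 0.57788743 -0.25164011  0.        ]
rack [0.59352867 0.2282786  0.012     ]
clamp [0.59704766 0.22238017 0.08      ]
```

View pics/tc.png

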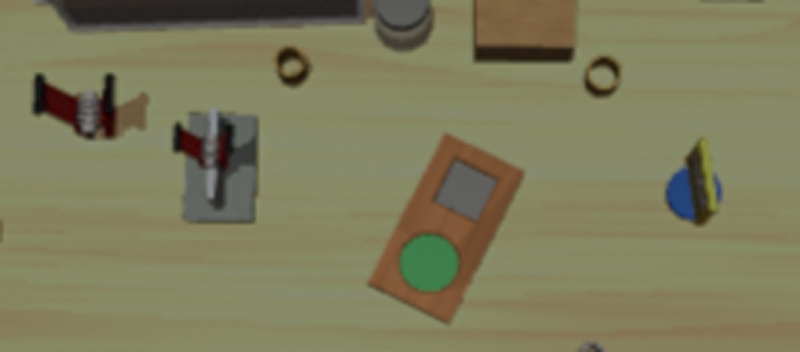

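View pics/sc.png

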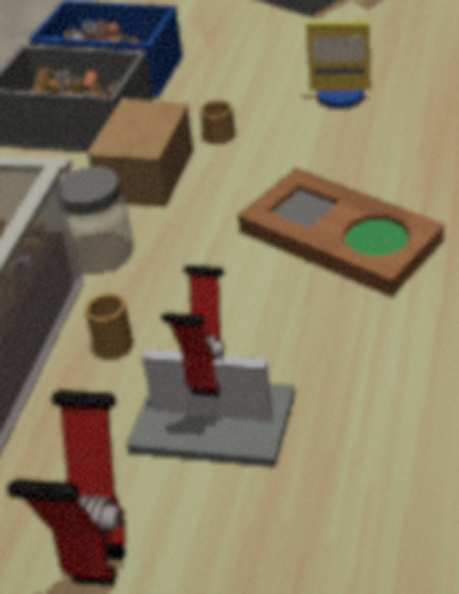

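```bash
cat > m.py <<'E'
from h import *
t=load("top0"); s=load("side0")
def hsv(s): return cv2.cvtColor(s["frame"],cv2.COLOR_RGB2HSV)
def comps(m,box,amin=15):
    mm=np.zeros_like(m); u0,v0,u1,v1=box; mm[v0:v1,u0:u1]=m[v0:v1,u0:u1]
    n,l,st,c=cv2.connectedComponentsWithStats(mm)
    return [(st[i,4],c[i],np.argwhere(l==i)[:,::-1]) for i in range(1,n) if st[i,4]>=amin]
for nm,im,cb in(("top",t,(385,140,430,200)),("side",s,(270,140,320,190))):
    H=hsv(im)
    g=cv2.inRange(H,(45,80,40),(80,255,255)); b=cv2.inRange(H,(100,100,30),(125,255,255)); y=cv2.inRange(H,(20,140,90),(32,255,255))
    red=cv2.inRange(H,(0,130,30),(8,255,255))|cv2.inRange(H,(172,130,30),(180,255,255))
    jb=(300,150,360,215) if nm=="top" else (255,200,340,250)
    for a,c,p in comps(g,jb): print(nm,"green",a,c,onz(im,*c,.014))
    for a,c,p in comps(b,cb):
        print(nm,"blue",a,c,onz(im,*c,.012),cv2.minEnclosingCircle(p.astype(np.float32)), cv2.fitEllipse(cv2.convexHull(p.astype(np.int32))))
    for a,c,p in comps(y,cb): print(nm,"yellow",a,c,cv2.minAreaRect(p.astype(np.float32)))
    rb=(235,135,275,185) if nm=="top" else (220,225,285,315)
    for a,c,p in comps(red,rb): print(nm,"red",a,c,cv2.minAreaRect(p.astype(np.float32)))
C=cloud(t)
def zreg(C,x0,x1,y0,y1,z0,z1):
    m=(C[...,0]>x0)&(C[...,0]<x1)&(C[...,1]>y0)&(C[...,1]<y1)&(C[...,2]>z0)&(C[...,2]<z1)
    return C[m]
def rect(P): 
    return len(P),cv2.minAreaRect((P[:,:2]*1000).astype(np.float32)),P[:,2].mean()
print("card top",rect(zreg(C,.5,.66,-.32,-.2,.085,.11)))
print("strip", rect(zreg(C,.53,.66,.19,.27,.062,.076)))
print("base",rect(zreg(C,.5,.68,.16,.3,.006,.018)))
print("jig",rect(zreg(C,.42,.68,-.12,.12,.017,.03)))
print("beads",rect(zreg(C,.53,.68,.17,.275,.115,.14)))
P=zreg(C,.53,.7,.27,.42,.02,.3); print("big clamp",rect(P),P[:,2].max(),P.min(0),P.max(0))
CS=cloud(s)
print("S jig",rect(zreg(CS,.42,.68,-.12,.12,.017,.03)))
print("S beads",rect(zreg(CS,.53,.68,.17,.275,.118,.14)))
print("S strip", rect(zreg(CS,.53,.66,.19,.27,.066,.074)))
print("S cardtop", rect(zreg(CS,.5,.66,-.32,-.2,.09,.11)))
print("S base",rect(zreg(CS,.5,.68,.16,.3,.006,.018)))
E
python3 m.py
```

```text
top green 256 [323.58984375 191.66796875] [0.50027556 0.01658873 0.014     ]
top blue 90 [402.38888889 170.61111111] [ 0.57308615 -0.23482135  0.012     ] ((404.5, 170.5), 7.648629188537598) ((402.5845642089844, 170.53746032714844), (8.010202407836914, 15.341545104980469), 170.92860412597656)
top yellow 43 [410.37209302 164.44186047] ((410.41888427734375, 164.51351928710938), (21.207469940185547, 1.972787857055664), 80.53767395019531)
top red 43 [249.11627907 154.90697674] ((249.53843688964844, 155.19229125976562), (9.429903030395508, 5.269651889801025), 33.690067291259766)
top red 25 [259.24 157.04] ((259.0, 157.0), (10.0, 2.0), 90.0)
side green 238 [309.10084034 227.18487395] [0.49795615 0.00905172 0.014     ]
side blue 72 [295.5        175.80555556] [ 0.5712647  -0.23154021  0.012     ] ((295.5, 175.0), 7.566473007202148) ((295.5, 174.98580932617188), (7.377269744873047, 15.571266174316406), 90.0)
side yellow 81 [294.35802469 150.41975309] ((294.5, 150.5), (3.0, 21.0), 90.0)
side yellow 83 [295.86746988 169.4939759 ] ((296.0, 169.0), (4.0, 20.0), 90.0)
side red 444 [243.89189189 2
[... 1070 characters left out ...]
692260742188), (93.03228759765625, 172.17906188964844), 64.43358612060547), np.float64(0.02152511238195374))
S beads (208, ((592.7193603515625, 227.11488342285156), (56.347713470458984, 29.021596908569336), 89.81987762451172), np.float64(0.1286444132819286))
S strip (193, ((592.446533203125, 230.69882202148438), (19.327974319458008, 90.28125762939453), 89.55050659179688), np.float64(0.06947334433304278))
S cardtop (70, ((573.9960327148438, -247.051025390625), (67.4532699584961, 7.899369239807129), 7.444008827209473), np.float64(0.09430966851268263))
S base (1051, ((611.7109375, 221.87008666992188), (89.60176086425781, 159.29327392578125), 77.10520935058594), np.float64(0.011826005743171913))
```

```bash
cat > d.py <<'E'
import sys,numpy as np
from workcell import r
from scipy.spatial.transform import Rotation as Ro
a=[float(v) for v in sys.argv[1:]]
s=r.state(); R=Ro.from_euler("xyz",s["eef_rot"]).as_matrix()
print("t",round(s["time_s"],2),"tcp",(s["tcp_pos"]*1e3).round(1),"rot",s["eef_rot"].round(3),"q",s["joints"].round(2),"w",(s["width"]*1e3).round(1),"F",s["wrist_force"].round(1))
if a:
    print("tool delta mm",(R.T@(np.array(a[:3])-s["tcp_pos"]*1e3)).round(1))
    if len(a)>3: print("spin",-((a[3]-s["eef_rot"][2]+np.pi)%(2*np.pi)-np.pi))
E
python3 -m jog '[{"spin":-0.14},{"spin":-0.14},{"spin":-0.14},{}]' 85
python3 d.py 574.5 -248 230 -2.993
```

```text
invalid input at $[0]: expected keys x, y, z, spin
Traceback (most recent call last):
  File "d.py", line 6, in <module>
    print("t",round(s["time_s"],2),"tcp",(s["tcp_pos"]*1e3).round(1),"rot",s["eef_rot"].round(3),"q",s["joints"].round(2),"w",(s["width"]*1e3).round(1),"F",s["wrist_force"].round(1))
                                                                                                                              ^^^^^^^^^^^^^^^^^^^^^^
AttributeError: 'float' object has no attribute 'round'
```

```bash
sed -i 's/(s\["width"\]\*1e3).round(1)/round(s["width"]*1e3,1)/' d.py
python3 -m jog '[{"x":0,"y":0,"z":0,"spin":-0.14},{"x":0,"y":0,"z":0,"spin":-0.14},{"x":0,"y":0,"z":0,"spin":-0.14},{"x":0,"y":0,"z":0,"spin":0}]' 85
python3 d.py 574.5 -248 230 -2.993
```

```text
time_s: 0.5
tcp_pos: [0.2655, 0.593, 0.2307]
eef_rot: [-3.141, -0.0, 3.141]
wrist_force: [1.1, 0.4, -0.5]
width: 0.085
t 0.5 tcp [265.5 593.  230.7] rot [-3.141 -0.     3.141] q [-1.09  0.32 -0.13  1.45  0.04  1.37  0.35] w 85.0 F [ 1.1  0.4 -0.5]
tool delta mm [-309.4 -840.9    1.3]
spin -0.1490146646618662
```

```bash

python3 -m jog '[{"x":-20,"y":-30,"z":0,"spin":0},{"x":-20,"y":-40,"z":0,"spin":0},{"x":-20,"y":-40,"z":0,"spin":0},{"x":-20,"y":-40,"z":0,"spin":0},{"x":-20,"y":-40,"z":0,"spin":0},{"x":-20,"y":-40,"z":0,"spin":0},{"x":-20,"y":-40,"z":0,"spin":0},{"x":-20,"y":-40,"z":0,"spin":0},{"x":0,"y":0,"z":0,"spin":0}]'
python3 d.py 574.5 -248 230 -2.993
```

```text
time_s: 1.4
tcp_pos: [0.429, 0.276, 0.2315]
eef_rot: [-3.139, 0.002, 3.126]
wrist_force: [0.3, -0.1, -0.5]
width: 0.0848
t 1.4 tcp [429.  276.  231.5] rot [-3.139e+00  2.000e-03  3.126e+00] q [-0.72  0.02  0.1   1.8   0.    1.32  0.93] w 84.8 F [ 0.3 -0.1 -0.5]
tool delta mm [-153.7 -521.6    3. ]
spin -0.16430358575354997
```

```bash

python3 -m jog '[{"x":-13,"y":-44,"z":0,"spin":0},{"x":-13,"y":-44,"z":0,"spin":0},{"x":-13,"y":-44,"z":0,"spin":0},{"x":-13,"y":-44,"z":0,"spin":0},{"x":-13,"y":-44,"z":0,"spin":0},{"x":-13,"y":-44,"z":0,"spin":0},{"x":-13,"y":-44,"z":0,"spin":0},{"x":-13,"y":-44,"z":0,"spin":0},{"x":-13,"y":-44,"z":0,"spin":0},{"x":-13,"y":-44,"z":0,"spin":0},{"x":-13,"y":-44,"z":0,"spin":0},{"x":0,"y":0,"z":0,"spin":0}]'
python3 d.py 574.5 -248 230 -2.993
```

```text
time_s: 2.6
tcp_pos: [0.5672, -0.2086, 0.2309]
eef_rot: [-3.136, -0.001, 3.128]
wrist_force: [-1.3, 0.8, -0.8]
width: 0.0846
t 2.6 tcp [ 567.2 -208.6  230.9] rot [-3.136e+00 -1.000e-03  3.128e+00] q [-0.18  0.24  0.58  1.59 -0.13  1.35  1.97] w 84.6 F [-1.3  0.8 -0.8]
tool delta mm [ -7.8 -39.3   1.1]
spin -0.1622848413108251
```

```bash

python3 -m jog '[{"x":-4,"y":-20,"z":0,"spin":-0.08},{"x":-3,"y":-19,"z":0,"spin":-0.075},{"x":0,"y":0,"z":0,"spin":0},{"x":0,"y":0,"z":0,"spin":0}]' 60
python3 d.py 574.5 -248 60 -2.993
```

```text
time_s: 3.0
tcp_pos: [0.5763, -0.2388, 0.2309]
eef_rot: [3.141, -0.001, -2.991]
wrist_force: [0.2, -0.2, -0.4]
width: 0.0599
t 3.0 tcp [ 576.3 -238.8  230.9] rot [ 3.141e+00 -1.000e-03 -2.991e+00] q [-0.11  0.29  0.57  1.54 -0.16  1.36  2.2 ] w 59.9 F [ 0.2 -0.2 -0.4]
tool delta mm [  3.1  -9.  170.9]
spin 0.0023990439275975994
```

```bash

python3 -m jog '[{"x":3,"y":-9,"z":0,"spin":0},{"x":0,"y":0,"z":40,"spin":0},{"x":0,"y":0,"z":40,"spin":0},{"x":0,"y":0,"z":30,"spin":0},{"x":0,"y":0,"z":0,"spin":0},{"x":0,"y":0,"z":0,"spin":0}]' 60
python3 d.py 574.5 -248 60 -2.993
python3 - <<'E'
from workcell import r
from h import *
s=r.snapshot("side"); crop(s,220,90,150,110,5,"pics/s1.png")
t=r.snapshot("top"); crop(t,340,110,130,100,5,"pics/t1.png")
E
```

```text
time_s: 3.6
tcp_pos: [0.575, -0.2486, 0.1219]
eef_rot: [3.142, 0.0, -2.987]
wrist_force: [0.8, -0.5, -0.0]
width: 0.0601
t 3.6 tcp [ 575.  -248.6  121.9] rot [ 3.142  0.    -2.987] q [-0.08  0.38  0.55  1.66 -0.21  1.16  2.25] w 60.1 F [ 0.8 -0.5 -0. ]
tool delta mm [ 0.4  0.7 61.9]
spin 0.005576516864407743
```

View pics/s1.png

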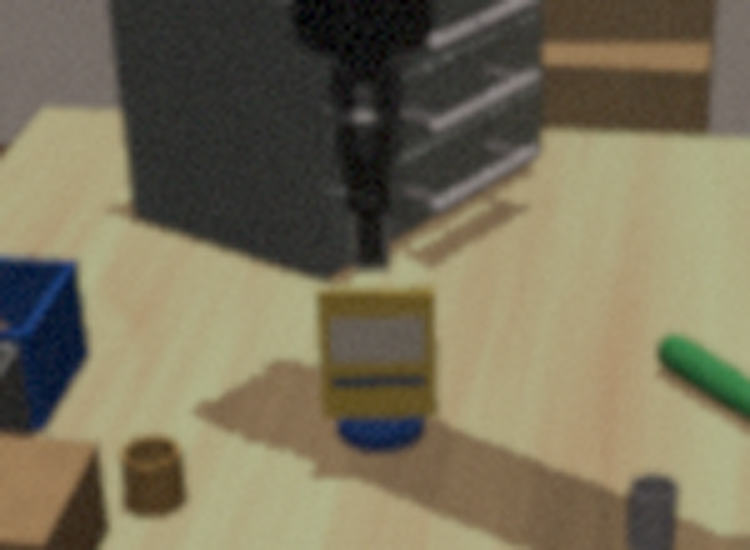

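View pics/t1.png

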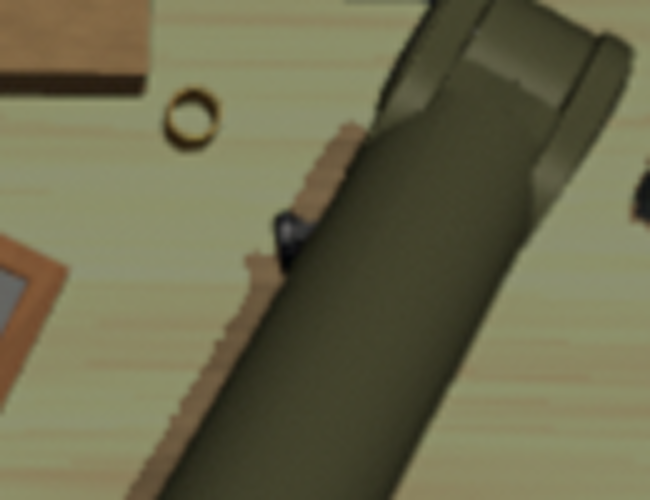

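```bash

python3 -m jog '[{"x":0,"y":0,"z":30,"spin":0},{"x":0,"y":0,"z":20,"spin":0},{"x":0,"y":0,"z":10,"spin":0},{"x":0,"y":0,"z":0,"spin":0},{"x":0,"y":0,"z":0,"spin":0}]' 60
python3 -m jog '[{"x":0,"y":0,"z":0,"spin":0},{"x":0,"y":0,"z":0,"spin":0},{"x":0,"y":0,"z":0,"spin":0},{"x":0,"y":0,"z":0,"spin":0},{"x":0,"y":0,"z":0,"spin":0},{"x":0,"y":0,"z":0,"spin":0},{"x":0,"y":0,"z":0,"spin":0},{"x":0,"y":0,"z":0,"spin":0}]' 0
python3 d.py 574.5 -248 60 -2.993
```

```text
time_s: 4.2
tcp_pos: [0.5759, -0.2495, 0.063]
eef_rot: [-3.14, 0.002, -2.987]
wrist_force: [0.9, 0.9, 0.1]
width: 0.0597
time_s: 5.0
tcp_pos: [0.5752, -0.2493, 0.0619]
eef_rot: [-3.141, 0.001, -2.987]
wrist_force: [-0.0, 0.4, 3.9]
width: 0.0074
t 5.0 tcp [ 575.2 -249.3   61.9] rot [-3.141e+00  1.000e-03 -2.987e+00] q [-0.06  0.44  0.53  1.71 -0.25  1.05  2.28] w 7.4 F [-0.   0.4  3.9]
tool delta mm [0.5 1.4 1.9]
spin 0.005500427859984391
```

Gripped (7.4 mm). Lift, rotate to yaw π and go towards the recess.

```bash

python3 -m jog '[{"x":0,"y":0,"z":-20,"spin":0},{"x":0,"y":0,"z":-30,"spin":0},{"x":0,"y":0,"z":-30,"spin":0.08},{"x":0,"y":0,"z":0,"spin":0.075},{"x":0,"y":0,"z":0,"spin":0}]'
python3 d.py 498.5 15.5 142 3.1416
```

```text
time_s: 5.5
tcp_pos: [0.5747, -0.2487, 0.1413]
eef_rot: [3.141, 0.0, 3.141]
wrist_force: [-0.4, -0.5, -1.8]
width: 0.0074
t 5.5 tcp [ 574.7 -248.7  141.3] rot [3.141 0.    3.141] q [-0.11  0.36  0.59  1.65 -0.21  1.2   2.1 ] w 7.4 F [-0.4 -0.5 -1.8]
tool delta mm [ 76.4 264.1  -0.6]
spin -0.0008149605873075672
```

```bash

python3 -m jog '[{"x":10,"y":25,"z":0,"spin":0},{"x":10,"y":35,"z":0,"spin":0},{"x":10,"y":35,"z":0,"spin":0},{"x":10,"y":35,"z":0,"spin":0},{"x":10,"y":35,"z":0,"spin":0},{"x":10,"y":35,"z":0,"spin":0},{"x":10,"y":35,"z":0,"spin":0},{"x":6,"y":29,"z":0,"spin":0},{"x":0,"y":0,"z":0,"spin":0},{"x":0,"y":0,"z":0,"spin":0},{"x":0,"y":0,"z":0,"spin":0}]'
python3 d.py 498.5 15.5 142 3.1416
python3 - <<'E'
from workcell import r
from h import *
s=r.snapshot("side"); pickle.dump(s,open("side2.pkl","wb")); crop(s,220,120,150,120,5,"pics/s2.png")
t=r.snapshot("top"); pickle.dump(t,open("top2.pkl","wb"));crop(t,270,120,130,100,5,"pics/t2.png")
E
```

```text
time_s: 6.6
tcp_pos: [0.4986, 0.0138, 0.1406]
eef_rot: [-3.141, -0.001, 3.14]
wrist_force: [0.1, -0.3, -1.9]
width: 0.0073
t 6.6 tcp [498.6  13.8 140.6] rot [-3.141e+00 -1.000e-03  3.140e+00] q [-0.5   0.06  0.44  1.95 -0.03  1.14  1.52] w 7.3 F [ 0.1 -0.3 -1.9]
tool delta mm [ 0.1  1.7 -1.4]
spin -0.0014524020267216997
```

View pics/s2.png

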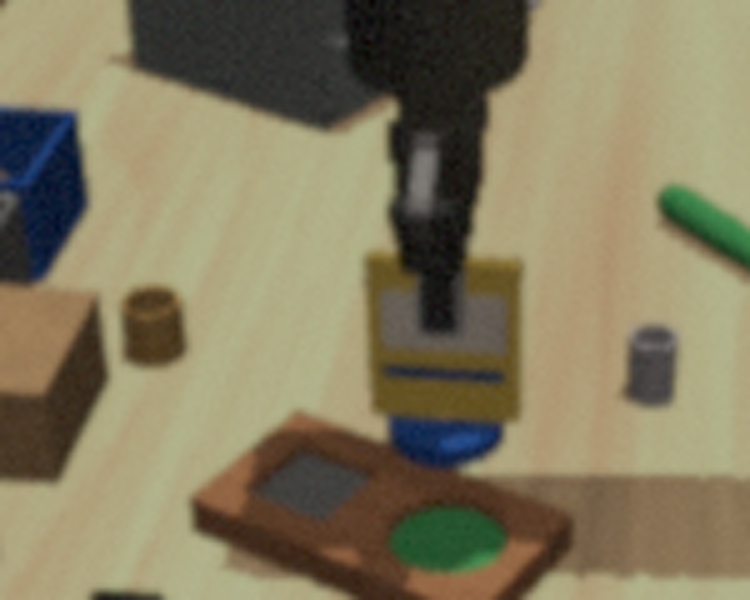

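View pics/t2.png

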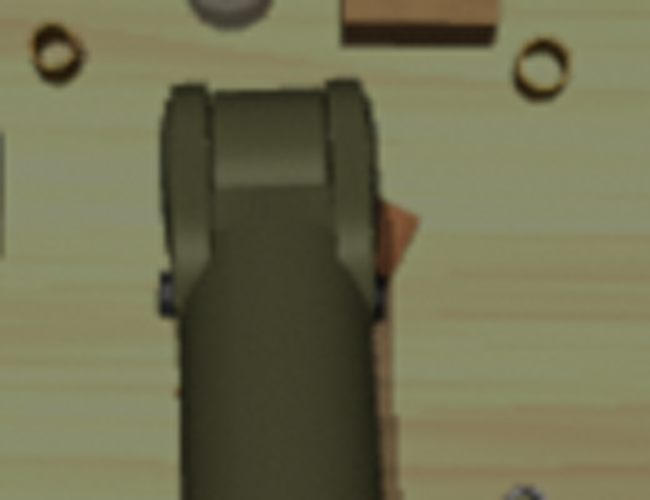

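```bash
python3 - <<'E'
from h import *
from scipy.optimize import least_squares
s0=load("side0"); t0=load("top0"); s2=load("side2")
for nm,im in(("side",s0),("top",t0)):
    C=cloud(im); m=(C[...,0]>.42)&(C[...,0]<.66)&(abs(C[...,1])<.12)&(C[...,2]>.0195)&(C[...,2]<.026)
    n,l,st,c=cv2.connectedComponentsWithStats(m.astype(np.uint8)); i=1+st[1:,4].argmax()
    (cx,cy),wh,a=cv2.minAreaRect((C[l==i][:,:2]*1e3).astype(np.float32)); print(nm,cx,cy,wh,a)
    a=np.radians(a+90 if wh[1]>wh[0] else a); d=np.array([np.cos(a),np.sin(a)]); d*=-np.sign(d[0]); print(" recess",np.array([cx,cy])+40*d)
    # recess hole: green pixels, floor z14
    H=cv2.cvtColor(im["frame"],cv2.COLOR_RGB2HSV); g=cv2.inRange(H,(45,80,40),(80,255,255))>0
    P=C[g&(C[...,0]<.56)&(C[...,0]>.45)&(abs(C[...,1])<.07)]*1e3; print(" green xy range",P.min(0),P.max(0),P.mean(0))
C=cloud(s2);H=cv2.cvtColor(s2["frame"],cv2.COLOR_RGB2HSV); b=cv2.inRange(H,(100,100,30),(125,255,255))>0
P=C[b&(abs(C[...,1])<.08)&(abs(C[...,0]-.5)<.06)]*1e3
P=P[(P[:,2]>70)&(P[:,2]<100)]
print(len(P),P.min(0),P.max(0))
w=P[P[:,2]<np.percentile(P[:,2],95)-3]
f=least_squares(lambda p:np.hypot(P[:,0]-p[0],P[:,1]-p[1]).clip(26)-28,[498,14],loss="soft_l1").x; print("foot all",f)
f=least_squares(lambda p:np.hypot(w[:,0]-p[0],w[:,1]-p[1])-28,[498,14],loss="soft_l1").x; print("foot wall",f,len(w))
y=cv2.inRange(H,(20,120,50),(34,255,255))>0
P=C[y&(abs(C[...,1])<.06)&(abs(C[...,0]-.5)<.05)]*1e3;P=P[P[:,2]>85];print("yellow",P.min(0),P.max(0),np.median(P,0), "x by z", [(P[(P[:,2]>z)&(P[:,2]<z+12),0].min(),P[(P[:,2]>z)&(P[:,2]<z+12),0].max(),np.median(P[(P[:,2]>z)&(P[:,2]<z+12),1])) for z in(100,130,160)])
E
```

```text
side 533.3319702148438 -2.1442642211914062 (92.95954895019531, 172.22213745117188) 64.7254409790039
 recess [497.16108142  14.93399108]
 green xy range [470.32685881 -15.77523292  11.41641686] [525.16047235  33.41500516  16.92879965] [497.89681264   9.42181997  14.42817268]
top 525.4638061523438 3.1007843017578125 (89.82009887695312, 149.10252380371094) 64.50967407226562
 recess [489.35748772  20.31513207]
 green xy range [473.28502824 -10.29286404   4.8045783 ] [528.74512742  43.97302509  22.71755526] [500.23298727  16.66971255  14.1997692 ]
141 [471.95045766  18.32925646  82.94457707] [519.24227299  42.09561851  92.56940493]
foot all [497.96793408  12.82404291]
foot wall [498.10139571  12.75721042] 33
yellow [463.29854205   9.90462644  93.12177224] [530.76469834  58.96261626 204.76916611] [493.2582458   17.23650328 123.82559047] x by z [(np.float64(463.2985420501207), np.float64(528.5473430638816), np.float64(17.155956661411693)), (np.float64(463.6541110337321), np.float64(529.8438667542575), np.float64(16.593612302751747)), (np.float64(463.87950221487534), np.float64(529.1046866160774), np.float64(17.522996799405732))]
```

```bash

python3 -m jog '[{"x":0,"y":2,"z":15,"spin":0},{"x":0,"y":0,"z":20,"spin":0},{"x":0,"y":0,"z":15,"spin":0},{"x":0,"y":0,"z":5,"spin":0},{"x":0,"y":0,"z":0,"spin":0},{"x":0,"y":0,"z":0,"spin":0}]'
python3 d.py 498.5 15.5 76 3.1416
python3 - <<'E'
from workcell import r
from h import *
s=r.snapshot("side"); pickle.dump(s,open("side3.pkl","wb")); crop(s,240,160,110,90,7,"pics/s3.png")
E
```

```text
time_s: 7.3
tcp_pos: [0.4996, 0.0166, 0.087]
eef_rot: [3.142, 0.001, 3.14]
wrist_force: [-0.8, -0.2, -0.9]
width: 0.0074
t 7.3 tcp [499.6  16.6  87. ] rot [3.142e+00 1.000e-03 3.140e+00] q [-0.49  0.13  0.44  2.   -0.06  1.02  1.54] w 7.4 F [-0.8 -0.2 -0.9]
tool delta mm [ 1.1 -1.1 10.9]
spin -0.0015102721245332518
```

View pics/s3.png

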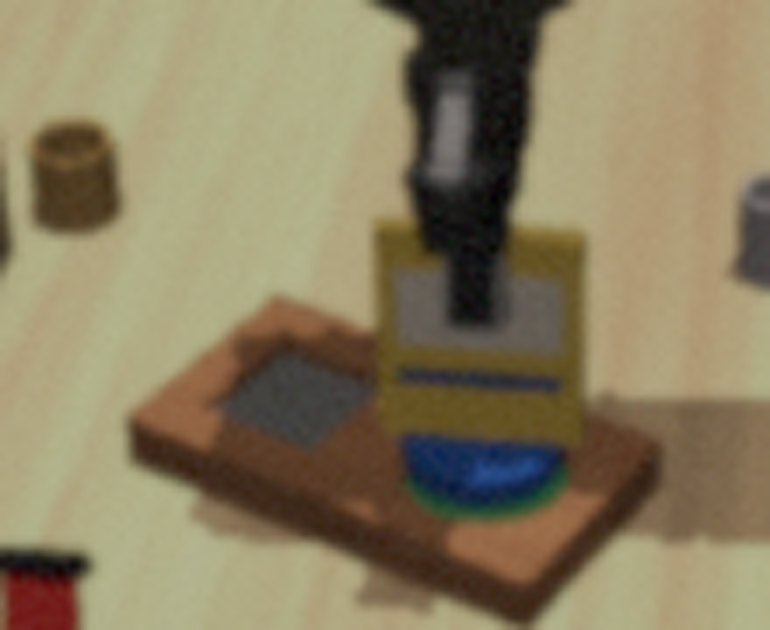

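```bash

python3 -m jog '[{"x":1,"y":-1,"z":3,"spin":0},{"x":0,"y":0,"z":3,"spin":0},{"x":0,"y":0,"z":2,"spin":0},{"x":0,"y":0,"z":0,"spin":0},{"x":0,"y":0,"z":0,"spin":0}]'
python3 -m jog '[{"x":0,"y":0,"z":1,"spin":0},{"x":0,"y":0,"z":1,"spin":0},{"x":0,"y":0,"z":0,"spin":0},{"x":0,"y":0,"z":0,"spin":0}]'
python3 d.py 498.5 15.5 76 3.1416
python3 - <<'E'
from workcell import r
from h import *
s=r.snapshot("side"); pickle.dump(s,open("side4.pkl","wb")); crop(s,240,160,110,90,7,"pics/s4.png")
E
```

```text
time_s: 7.85
tcp_pos: [0.498, 0.0161, 0.0783]
eef_rot: [-3.142, -0.0, 3.141]
wrist_force: [-1.3, -0.2, -1.0]
width: 0.0072
time_s: 8.25
tcp_pos: [0.498, 0.0161, 0.0763]
eef_rot: [3.142, 0.0, 3.141]
wrist_force: [-0.3, 0.5, -2.0]
width: 0.0073
t 8.25 tcp [498.   16.1  76.3] rot [3.142 0.    3.141] q [-0.49  0.14  0.44  2.01 -0.07  1.    1.55] w 7.3 F [-0.3  0.5 -2. ]
tool delta mm [-0.5 -0.6  0.3]
spin -0.0007833733059796621
```

View pics/s4.png

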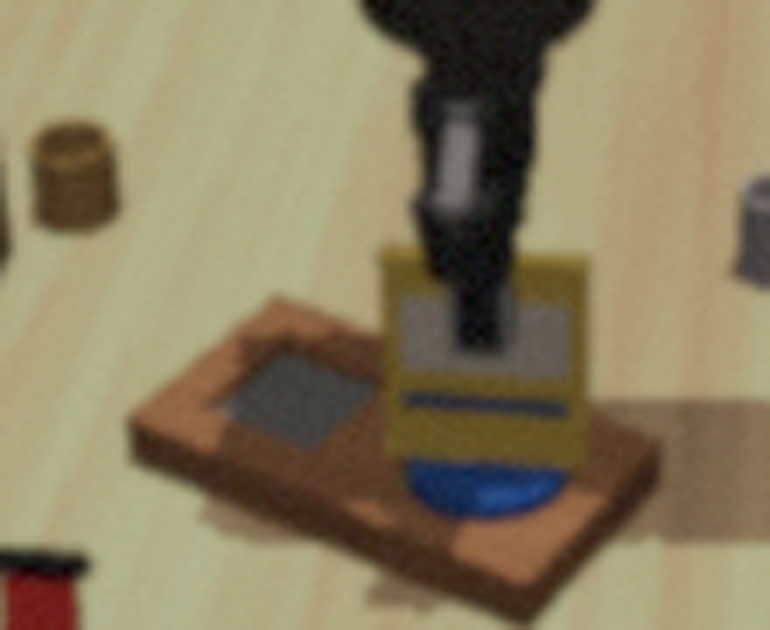

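```bash

python3 -m jog '[{"x":0,"y":0,"z":0.7,"spin":0},{"x":0,"y":0,"z":0,"spin":0},{"x":0,"y":0,"z":0,"spin":0}]'
python3 -m jog '[{"x":0,"y":0,"z":0.7,"spin":0},{"x":0,"y":0,"z":0,"spin":0},{"x":0,"y":0,"z":0,"spin":0}]'
python3 -m jog '[{"x":0,"y":0,"z":0.7,"spin":0},{"x":0,"y":0,"z":0,"spin":0},{"x":0,"y":0,"z":0,"spin":0}]'
```

```text
time_s: 8.6
tcp_pos: [0.4982, 0.0161, 0.0758]
eef_rot: [3.141, 0.0, 3.141]
wrist_force: [-1.0, 0.4, 0.0]
width: 0.0072
time_s: 8.9
tcp_pos: [0.4983, 0.0161, 0.0758]
eef_rot: [3.141, 0.0, 3.141]
wrist_force: [-2.6, -0.6, 5.7]
width: 0.0072
time_s: 9.2
tcp_pos: [0.4983, 0.0161, 0.0758]
eef_rot: [3.141, 0.0, 3.141]
wrist_force: [-3.9, -0.6, 11.4]
width: 0.0071
```

```bash

python3 -m jog '[{"x":0,"y":0,"z":-1.2,"spin":0},{"x":0,"y":0,"z":0,"spin":0}]'
python3 -m jog '[{"x":0,"y":0,"z":0,"spin":0},{"x":0,"y":0,"z":0,"spin":0},{"x":0,"y":0,"z":0,"spin":0},{"x":0,"y":0,"z":0,"spin":0},{"x":0,"y":0,"z":0,"spin":0}]' 60
python3 -m jog '[{"x":0,"y":0,"z":-20,"spin":0},{"x":0,"y":0,"z":-30,"spin":0},{"x":0,"y":0,"z":-40,"spin":0},{"x":0,"y":0,"z":-40,"spin":0},{"x":0,"y":0,"z":-20,"spin":0},{"x":0,"y":0,"z":0,"spin":0}]' 84
python3 d.py 593 227 226
python3 - <<'E'
from workcell import r
from h import *
s=r.snapshot("side"); pickle.dump(s,open("side5.pkl","wb")); crop(s,180,130,170,180,3.3,"pics/s5.png")
E
```

```text
time_s: 9.4
tcp_pos: [0.4983, 0.0161, 0.0758]
eef_rot: [3.141, 0.001, 3.141]
wrist_force: [-1.3, -0.3, 3.3]
width: 0.0075
time_s: 9.9
tcp_pos: [0.498, 0.0161, 0.0754]
eef_rot: [-3.142, 0.0, 3.141]
wrist_force: [-0.1, -0.3, 0.2]
width: 0.0599
time_s: 10.5
tcp_pos: [0.5001, 0.0162, 0.229]
eef_rot: [3.14, 0.007, 3.141]
wrist_force: [0.4, -0.7, -0.3]
width: 0.084
t 10.5 tcp [500.1  16.2 229. ] rot [3.14  0.007 3.141] q [-0.52 -0.01  0.43  1.84  0.01  1.31  1.48] w 84.0 F [ 0.4 -0.7 -0.3]
tool delta mm [-92.7 210.9   4. ]
```

View pics/s5.png

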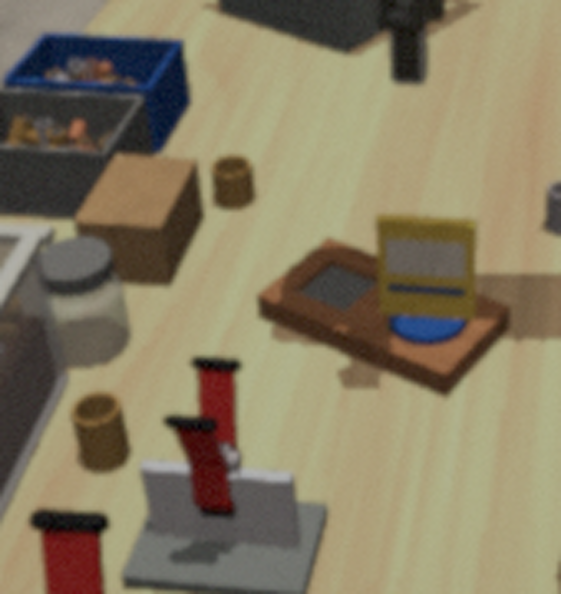

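```bash

python3 -m jog '[{"x":-14,"y":30,"z":0,"spin":0},{"x":-15,"y":35,"z":0,"spin":0},{"x":-15,"y":35,"z":0,"spin":0},{"x":-15,"y":35,"z":0,"spin":0},{"x":-15,"y":35,"z":0,"spin":0},{"x":-15,"y":35,"z":0,"spin":0},{"x":-4,"y":6,"z":0,"spin":0},{"x":0,"y":0,"z":0,"spin":0},{"x":0,"y":0,"z":0,"spin":0},{"x":0,"y":0,"z":0,"spin":0}]' 85
python3 d.py 593 227 180 3.1416
python3 - <<'E'
from h import *
from workcell import r
# card now, both views
t=r.snapshot("top"); pickle.dump(t,open("top6.pkl","wb"))
s=r.snapshot("side"); pickle.dump(s,open("side6.pkl","wb"))
for im in(t,s,load("side5")):
    C=cloud(im)
    m=(C[...,0]>.44)&(C[...,0]<.56)&(C[...,1]>-.03)&(C[...,1]<.06)&(C[...,2]>.102)&(C[...,2]<.118)
    P=C[m]*1e3
    if len(P)>5: print(len(P),cv2.minAreaRect(P[:,:2].astype(np.float32)),P[:,2].max(),P[:,2].mean())
crop(s,180,130,170,180,3.3,"pics/s6.png"); crop(t,190,100,200,120,4,"pics/t6.png")
E
```

```text
time_s: 11.55
tcp_pos: [0.591, 0.2247, 0.2252]
eef_rot: [-3.141, -0.001, 3.138]
wrist_force: [0.4, -0.7, 0.9]
width: 0.0854
t 11.55 tcp [591.  224.7 225.2] rot [-3.141e+00 -1.000e-03  3.138e+00] q [-0.66  0.29  0.32  1.52 -0.09  1.35  1.23] w 85.4 F [ 0.4 -0.7  0.9]
tool delta mm [-2.   2.3 45.2]
spin -0.003471823524044737
52 ((498.4999694824219, 16.281877517700195), (6.456799507141113, 66.55282592773438), 88.38739013671875) 117.94397460465116 111.14640370624107
150 ((497.1055908203125, 16.950443267822266), (67.7645263671875, 11.211246490478516), 0.5130035281181335) 113.28565571170402 108.22528838427176
147 ((497.1525573730469, 17.015785217285156), (11.411189079284668, 68.1164321899414), 87.67964935302734) 112.74923993610653 108.20920771956828
```

View pics/s6.png

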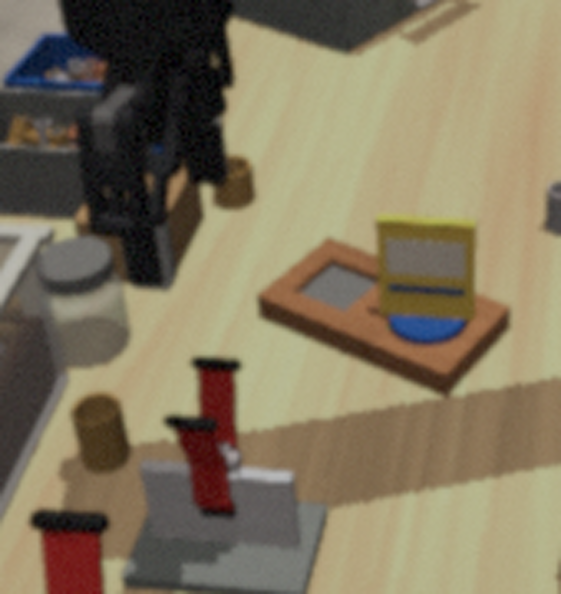

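View pics/t6.png

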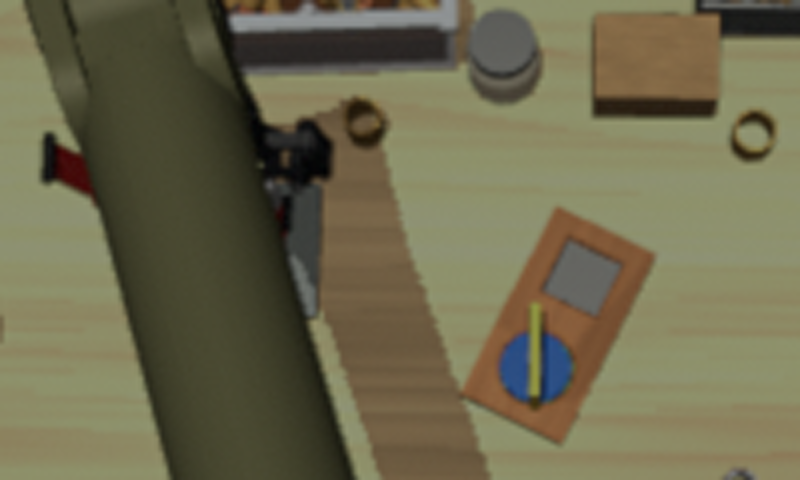

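```bash

python3 -m jog '[{"x":-2,"y":2,"z":30,"spin":0},{"x":0,"y":0,"z":40,"spin":0},{"x":0,"y":0,"z":25,"spin":0},{"x":0,"y":0,"z":0,"spin":0},{"x":0,"y":0,"z":0,"spin":0}]'
python3 d.py 593 227 111 3.1416
python3 - <<'E'
from h import *
from workcell import r
s=r.snapshot("side"); pickle.dump(s,open("side7.pkl","wb"))
crop(s,190,180,110,140,4.2,"pics/s7.png")
E
```

```text
time_s: 12.15
tcp_pos: [0.5935, 0.2285, 0.1313]
eef_rot: [3.141, 0.0, 3.14]
wrist_force: [-0.5, 0.5, 0.9]
width: 0.0848
t 12.15 tcp [593.5 228.5 131.3] rot [3.141 0.    3.14 ] q [-0.65  0.36  0.31  1.62 -0.11  1.18  1.25] w 84.8 F [-0.5  0.5  0.9]
tool delta mm [ 0.5 -1.5 20.3]
spin -0.0015588190320920958
```

View pics/s7.png

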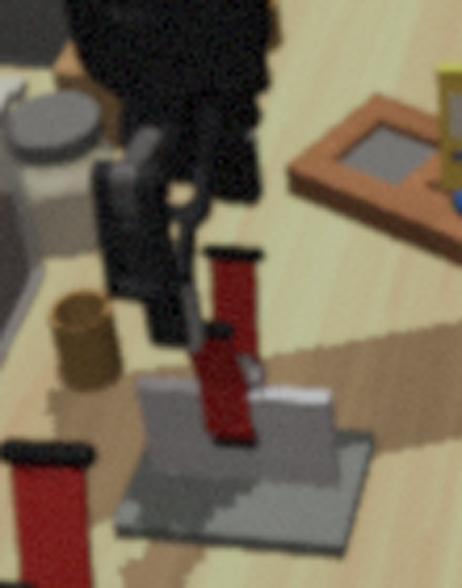

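```bash
python3 - <<'E'
from h import *
s=load("side7")
for p in ((.593,.251,.13),(.593,.203,.13),(.593,.272,.144),(.593,.28,.144)):
    print(p,(proj(s,p)-[190,180])*4.2)
E
```

```text
(0.593, 0.251, 0.13) [196.65430488 330.13535913]
(0.593, 0.203, 0.13) [228.24200111 254.7010553 ]
(0.593, 0.272, 0.144) [177.13847273 341.23073519]
(0.593, 0.28, 0.144) [171.05707533 355.37426359]
```

```bash
python3 - <<'E'
from h import *
s=load("side0");t=load("top0")
V=s["frame"].max(2).astype(int)
print(V[238:248,232:262]); 
# red half extents side: 
H=cv2.cvtColor(s["frame"],cv2.COLOR_RGB2HSV)
red=cv2.inRange(H,(0,130,30),(8,255,255))|cv2.inRange(H,(172,130,30),(180,255,255))
for v in range(244,288,3):
    u=np.where(red[v,220:285])[0]+220; print(v,u.min() if len(u) else 0,u.max() if len(u) else 0,len(u))
E
```

```text
[[171 172 170 173 171 159 127 101  92  90  97  99  94 100 109 112 126 129
  130 137 152 165 171 174 176 174 175 174 172 172]
 [170 173 172 172 168 146  97  50  43  37  37  43  44  40  52  60  69  71
   69  80 117 155 168 172 175 173 174 173 171 175]
 [172 171 171 171 165 139  95  55  33  32  19  26  29  31  20  26  29  27
   32  37  83 140 165 172 174 173 173 173 173 172]
 [172 172 173 172 171 161 130  90  58  45  44  41  36  34  23  19  27  18
   35  46  91 143 168 174 174 174 173 174 172 172]
 [171 171 172 173 173 170 157 126  94  79  77  72  71  71  60  60  57  57
   65  94 131 159 172 173 176 175 171 173 172 173]
 [172 173 171 171 171 172 164 142 112 105 100 103 102 104  93  91  88  92
  104 132 158 169 172 173 174 174 172 172 174 173]
 [170 173 172 172 173 174 164 143 118 112 112 112 110 111 108 109 107 109
  119 146 163 172 174 174 174 173 173 171 172 173]
 [173 172 170 173 172 171 170 151 127 111 112 111 111 113 113 108 110 113
  118 142 163 172 175 173 175 172 174 172 172 173]
 [173 172 171 172 172 174 169 151 128 115 114 112 111 112 111 112 112 112
  116 135 163 172 174 174 173 172 172 173 171 172]
 [172 173 172 172 172 171 168 152 128 112 111 109 113 112 111 114 112 114
  114 130 160 174 172 174 172 173 172 172 174 171]]
244 241 250 10
247 241 250 10
250 241 250 10
253 241 250 10
256 241 250 10
259 245 250 6
262 235 250 16
265 236 245 10
268 237 246 10
271 239 247 9
274 238 247 10
277 239 248 10
280 239 248 10
283 241 249 9
286 0 0 0
```

```bash

python3 -m jog '[{"x":1.5,"y":-1.5,"z":10,"spin":0},{"x":0,"y":0,"z":9,"spin":0},{"x":0,"y":0,"z":0,"spin":0},{"x":0,"y":0,"z":0,"spin":0}]'
python3 -m jog '[{"x":0,"y":0,"z":0,"spin":0},{"x":0,"y":0,"z":0,"spin":0},{"x":0,"y":0,"z":0,"spin":0},{"x":0,"y":0,"z":0,"spin":0}]' 54
python3 d.py 593 227 111 3.1416
```

```text
time_s: 12.6
tcp_pos: [0.5915, 0.2275, 0.1113]
eef_rot: [-3.141, -0.0, 3.141]
wrist_force: [0.4, -0.4, -0.2]
width: 0.0854
time_s: 13.0
tcp_pos: [0.5923, 0.2275, 0.1124]
eef_rot: [3.141, 0.001, 3.141]
wrist_force: [-0.4, -0.4, 4.2]
width: 0.0542
t 13.0 tcp [592.3 227.5 112.4] rot [3.141e+00 1.000e-03 3.141e+00] q [-0.65  0.37  0.3   1.65 -0.12  1.14  1.25] w 54.2 F [-0.4 -0.4  4.2]
tool delta mm [-0.7 -0.5  1.4]
spin -0.0009496394876835623
```

Symmetric contact. Close in steps, rising a little with the beads.

```bash

python3 -m jog '[{"x":0,"y":0,"z":-2,"spin":0},{"x":0,"y":0,"z":0,"spin":0},{"x":0,"y":0,"z":0,"spin":0}]' 42
python3 -m jog '[{"x":0,"y":0,"z":-1,"spin":0},{"x":0,"y":0,"z":0,"spin":0},{"x":0,"y":0,"z":0,"spin":0},{"x":0,"y":0,"z":0,"spin":0}]' 25
python3 d.py 593 227 111 3.1416
python3 - <<'E'
from h import *
from workcell import r
s=r.snapshot("side"); pickle.dump(s,open("side8.pkl","wb"))
crop(s,200,220,90,90,6,"pics/s8.png")
E
```

```text
time_s: 13.3
tcp_pos: [0.593, 0.2285, 0.116]
eef_rot: [3.139, 0.003, 3.141]
wrist_force: [-0.6, -0.2, 10.3]
width: 0.0426
time_s: 13.7
tcp_pos: [0.594, 0.2297, 0.1188]
eef_rot: [3.137, 0.006, 3.141]
wrist_force: [-2.5, 0.9, 15.0]
width: 0.0261
t 13.7 tcp [594.  229.7 118.8] rot [3.137 0.006 3.141] q [-0.65  0.37  0.3   1.64 -0.12  1.15  1.25] w 26.1 F [-2.5  0.9 15. ]
tool delta mm [ 1.  -2.7  7.8]
spin -0.00018492337174436102
```

View pics/s8.png

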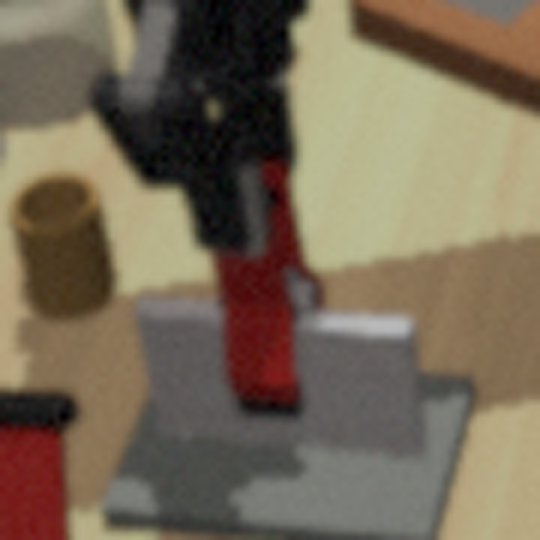

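```bash

python3 -m jog '[{"x":0,"y":0,"z":0,"spin":0},{"x":0,"y":0,"z":0,"spin":0},{"x":0,"y":0,"z":0,"spin":0}]'
python3 - <<'E'
from h import *
from workcell import r
s=r.snapshot("side"); pickle.dump(s,open("side9.pkl","wb"))
t=r.snapshot("top"); crop(t,215,110,80,80,6,"pics/t9.png")
f=cv2.cvtColor(s["frame"],cv2.COLOR_RGB2BGR)[225:300,215:275]
f=cv2.convertScaleAbs(cv2.resize(f,None,fx=8,fy=8,interpolation=cv2.INTER_CUBIC),alpha=2.2); cv2.imwrite("pics/s9.png",f)
for nm in("side0","side9"):
    im=load(nm);C=cloud(im)*1e3;H=cv2.cvtColor(im["frame"],cv2.COLOR_RGB2HSV)
    red=(cv2.inRange(H,(0,130,30),(8,255,255))|cv2.inRange(H,(172,130,30),(180,255,255)))>0
    P=C[red&(C[...,0]>550)&(C[...,0]<640)&(C[...,1]>180)&(C[...,1]<280)]
    for z in range(40,140,8):
        Q=P[(P[:,2]>z)&(P[:,2]<z+8)]
        N=Q[Q[:,1]>225];F=Q[Q[:,1]<=225]
        print(nm,z,len(N),N.mean(0).round(1)[:2] if len(N) else "",len(F),F.mean(0).round(1)[:2] if len(F) else "")
E
python3 d.py
```

```text
time_s: 14.05
tcp_pos: [0.594, 0.2297, 0.1189]
eef_rot: [3.137, 0.006, 3.141]
wrist_force: [-2.9, 1.1, 16.0]
width: 0.0262
side0 40 4 [594.6 234.7] 0 
side0 48 12 [589.8 237.4] 0 
side0 56 30 [591.2 239.1] 0 
side0 64 33 [591.4 238.8] 0 
side0 72 31 [592.1 237.8] 0 
side0 80 28 [591.  237.6] 8 [586.8 216.4]
side0 88 19 [590.9 239.6] 23 [587.5 214.8]
side0 96 22 [590.6 242.2] 30 [590.4 212. ]
side0 104 23 [590.8 244.8] 45 [591.3 209.7]
side0 112 23 [589.7 247. ] 39 [591.8 207.2]
side0 120 15 [589.6 249. ] 37 [590.3 205.1]
side0 128 14 [584.6 251.7] 8 [592.2 205.1]
side0 136 0  0 
side9 40 2 [587.2 241.9] 0 
side9 48 19 [590.4 243. ] 0 
side9 56 29 [590.7 244.5] 0 
side9 64 41 [591.4 243.1] 0 
side9 72 46 [591.7 240.4] 0 
side9 80 41 [591.4 237.9] 2 [586.  219.9]
side9 88 29 [592.5 237.5] 10 [585.8 220. ]
side9 96 27 [591.4 238.5] 10 [586.7 219.5]
side9 104 22 [589.8 239.1] 9 [586.6 220.2]
side9 112 4 [582.9 239.3] 6 [585.5 220.4]
side9 120 1 [582.6 238.2] 11 [586.1 219.8]
side9 128 2 [579.9 240.4] 10 [586.4 221. ]
side9 136 2 [580.9 238.8] 0 
t 14.15 tcp [594.  229.6 118.8] rot [3.137 0.006 3.141] q [-0.65  0.37  0.3   1.64 -0.12  1.15  1.25] w 26.3 F [-1.8 -0.3 16.1]
```

View pics/s9.png

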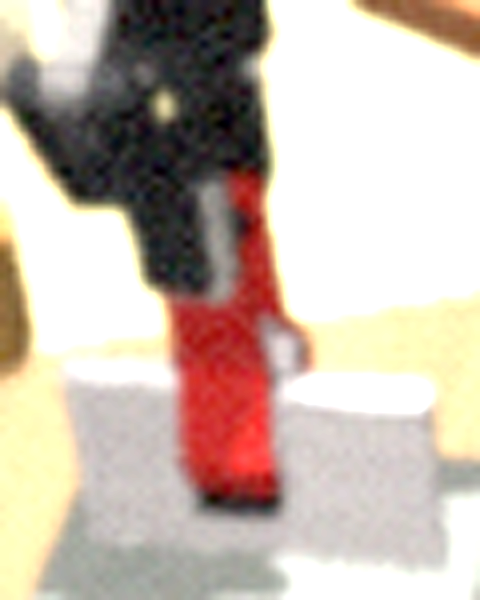

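View pics/t9.png

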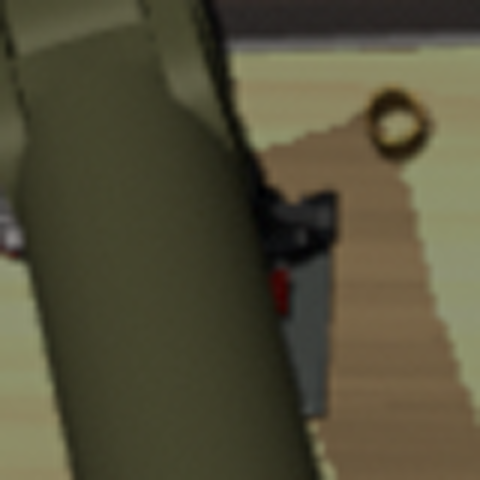

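```bash

python3 -m jog '[{"x":0,"y":0,"z":0,"spin":0},{"x":0,"y":0,"z":0,"spin":0},{"x":0,"y":0,"z":0,"spin":0},{"x":0,"y":0,"z":0,"spin":0}]' 0
python3 -m jog '[{"x":0,"y":0,"z":-1,"spin":0},{"x":0,"y":0,"z":-1,"spin":0},{"x":0,"y":0,"z":0,"spin":0},{"x":0,"y":0,"z":0,"spin":0}]'
python3 - <<'E'
from h import *
from workcell import r
s=r.snapshot("side"); pickle.dump(s,open("side10.pkl","wb"))
f=cv2.cvtColor(s["frame"],cv2.COLOR_RGB2BGR)[225:300,215:275]
f=cv2.convertScaleAbs(cv2.resize(f,None,fx=8,fy=8,interpolation=cv2.INTER_CUBIC),alpha=2.2); cv2.imwrite("pics/s10.png",f)
E
```

```text
time_s: 14.55
tcp_pos: [0.594, 0.2297, 0.1189]
eef_rot: [3.137, 0.006, 3.141]
wrist_force: [-1.5, 0.5, 16.2]
width: 0.026
time_s: 14.95
tcp_pos: [0.5933, 0.2297, 0.119]
eef_rot: [3.138, 0.005, -3.142]
wrist_force: [0.2, 2.2, 8.5]
width: 0.0254
```

View pics/s10.png

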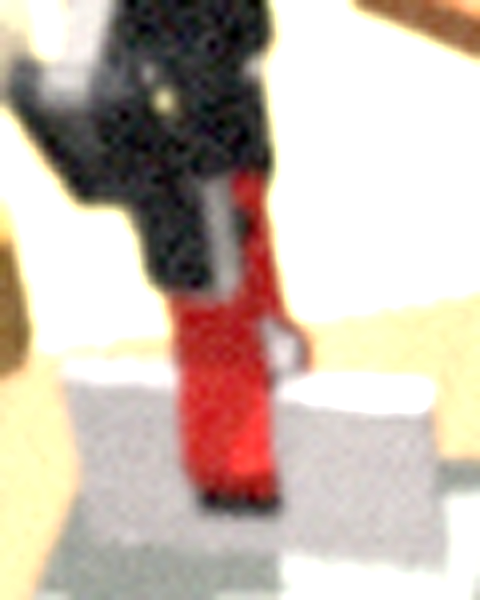

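```bash

python3 -m jog '[{"x":0,"y":0,"z":-1,"spin":0},{"x":0,"y":0,"z":-2,"spin":0},{"x":0,"y":0,"z":-3,"spin":0},{"x":0,"y":0,"z":-4,"spin":0},{"x":0,"y":0,"z":0,"spin":0},{"x":0,"y":0,"z":0,"spin":0}]'
python3 - <<'E'
from h import *
from workcell import r
s=r.snapshot("side"); pickle.dump(s,open("side11.pkl","wb"))
f=cv2.cvtColor(s["frame"],cv2.COLOR_RGB2BGR)[205:300,205:285]
f=cv2.convertScaleAbs(cv2.resize(f,None,fx=6,fy=6,interpolation=cv2.INTER_CUBIC),alpha=2.2); cv2.imwrite("pics/s11.png",f)
E
```

```text
time_s: 15.6
tcp_pos: [0.5916, 0.2272, 0.1262]
eef_rot: [-3.141, -0.0, 3.141]
wrist_force: [-0.4, 0.1, -0.3]
width: 0.0256
```

View pics/s11.png

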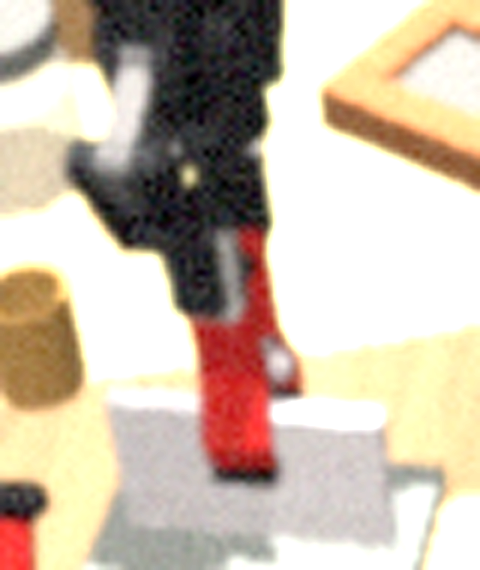

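```bash

python3 -m jog '[{"x":0,"y":0,"z":-10,"spin":0},{"x":0,"y":0,"z":-20,"spin":0},{"x":0,"y":0,"z":-30,"spin":0},{"x":0,"y":0,"z":-30,"spin":0},{"x":0,"y":0,"z":-10,"spin":0},{"x":0,"y":0,"z":0,"spin":0},{"x":0,"y":0,"z":0,"spin":0}]'
python3 - <<'E'
from h import *
from workcell import r
s=r.snapshot("side"); pickle.dump(s,open("side12.pkl","wb"))
f=cv2.cvtColor(s["frame"],cv2.COLOR_RGB2BGR)[145:295,195:295]
f=cv2.convertScaleAbs(cv2.resize(f,None,fx=4,fy=4,interpolation=cv2.INTER_CUBIC),alpha=2.0); cv2.imwrite("pics/s12.png",f)
im=s;C=cloud(im)*1e3;H=cv2.cvtColor(im["frame"],cv2.COLOR_RGB2HSV)
red=(cv2.inRange(H,(0,130,30),(8,255,255))|cv2.inRange(H,(172,130,30),(180,255,255)))>0
P=C[red&(C[...,0]>550)&(C[...,0]<640)&(C[...,1]>180)&(C[...,1]<280)&(C[...,2]>110)]
print(P.min(0),P.max(0))
for z in range(110,230,8):
    Q=P[(P[:,2]>z)&(P[:,2]<z+8)]
    if len(Q)>3: print(z,len(Q),np.percentile(Q,[5,50,95],axis=0)[:,:2].round(1).tolist())
E
python3 d.py 498 16 200
```

```text
time_s: 16.35
tcp_pos: [0.5911, 0.2273, 0.2252]
eef_rot: [-3.141, -0.002, 3.141]
wrist_force: [-1.8, 1.0, -2.5]
width: 0.0257
[577.70653109 206.50211549 152.38731788] [600.06246098 243.20509285 242.00181485]
150 15 [[581.4, 209.2], [588.6, 239.6], [595.2, 240.8]]
158 39 [[580.2, 206.8], [586.6, 240.7], [595.7, 242.2]]
166 48 [[580.0, 239.6], [587.8, 241.2], [597.3, 242.7]]
174 53 [[579.8, 236.9], [588.2, 238.8], [597.2, 240.7]]
182 55 [[579.6, 233.9], [588.5, 236.3], [598.7, 238.1]]
190 50 [[580.2, 217.1], [586.5, 234.4], [596.6, 235.9]]
198 48 [[580.0, 217.1], [586.5, 234.9], [597.3, 236.6]]
206 54 [[580.4, 217.2], [586.2, 235.7], [597.1, 237.1]]
214 44 [[580.4, 217.1], [584.6, 236.4], [597.7, 237.5]]
222 13 [[580.3, 217.1], [581.7, 218.6], [583.7, 236.9]]
t 16.4 tcp [590.7 227.2 224.5] rot [-3.140e+00 -3.000e-03  3.141e+00] q [-0.66  0.29  0.32  1.52 -0.09  1.35  1.23] w 25.6 F [ 0.6  0.2 -1. ]
tool delta mm [  92.5 -211.2   25. ]
```

View pics/s12.png

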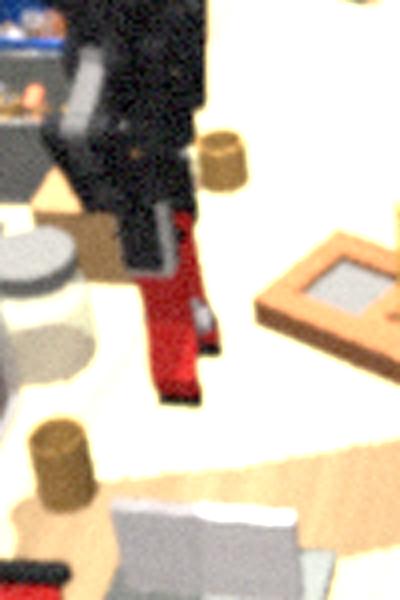

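```bash

python3 -m jog '[{"x":12,"y":-25,"z":0,"spin":0},{"x":15,"y":-35,"z":0,"spin":0},{"x":15,"y":-35,"z":0,"spin":0},{"x":15,"y":-35,"z":0,"spin":0},{"x":15,"y":-35,"z":0,"spin":0},{"x":15,"y":-30,"z":0,"spin":0},{"x":4.5,"y":-10,"z":0,"spin":0},{"x":0,"y":0,"z":0,"spin":0},{"x":0,"y":0,"z":0,"spin":0},{"x":0,"y":0,"z":0,"spin":0}]'
python3 d.py 499.5 22 225 3.1416
cat > jaw.py <<'E'
import sys
from h import *
from workcell import r
n=sys.argv[1]
s=r.snapshot("side"); pickle.dump(s,open(n+".pkl","wb"))
f=cv2.cvtColor(s["frame"],cv2.COLOR_RGB2BGR)[100:250,240:340]
f=cv2.convertScaleAbs(cv2.resize(f,None,fx=4,fy=4,interpolation=cv2.INTER_CUBIC),alpha=1.8); cv2.imwrite(f"pics/{n}.png",f)
C=cloud(s)*1e3;H=cv2.cvtColor(s["frame"],cv2.COLOR_RGB2HSV)
red=(cv2.inRange(H,(0,130,30),(8,255,255))|cv2.inRange(H,(172,130,30),(180,255,255)))>0
P=C[red&(abs(C[...,0]-497)<45)&(abs(C[...,1]-20)<50)&(C[...,2]>70)]
for z in range(80,240,8):
    Q=P[(P[:,2]>z)&(P[:,2]<z+8)]
    if len(Q)>3: print(z,len(Q),np.percentile(Q,[5,50,95],axis=0)[:,:2].round(1).tolist())
m=(abs(C[...,0]-498)<60)&(C[...,1]>-30)&(C[...,1]<60)&(C[...,2]>90)&(C[...,2]<116)&(cv2.inRange(H,(20,90,50),(34,255,255))>0)
Q=C[m]
if len(Q)>5:
    print("card",len(Q),cv2.minAreaRect(Q[:,:2].astype(np.float32)),Q[:,2].max(),"face y",np.median(Q[Q[:,2]<108,1]))
    T=Q[Q[:,2]>108]; 
    if len(T): print("top rows y",T[:,1].min(),T[:,1].max())
E
python3 jaw.py s13
```

```text
time_s: 17.4
tcp_pos: [0.5003, 0.0244, 0.2259]
eef_rot: [-3.142, -0.001, -3.14]
wrist_force: [0.5, 0.5, -1.1]
width: 0.0251
t 17.4 tcp [500.3  24.4 225.9] rot [-3.142e+00 -1.000e-03 -3.140e+00] q [-0.52 -0.    0.42  1.83  0.    1.31  1.47] w 25.1 F [ 0.5  0.5 -1.1]
tool delta mm [ 0.8 -2.4  0.9]
spin 0.001861685079358466
152 11 [[492.3, 5.5], [498.9, 36.7], [504.7, 39.0]]
160 24 [[490.0, 3.7], [495.5, 38.9], [504.9, 40.6]]
168 35 [[490.0, 35.8], [498.7, 37.9], [507.5, 40.3]]
176 37 [[489.9, 31.1], [498.9, 35.4], [507.7, 37.9]]
184 37 [[489.9, 29.4], [499.3, 33.2], [507.9, 36.2]]
192 29 [[490.5, 20.0], [497.2, 32.1], [507.8, 33.8]]
200 32 [[490.5, 30.8], [499.0, 32.7], [507.5, 33.9]]
208 27 [[490.2, 31.7], [498.8, 33.4], [507.1, 34.5]]
216 20 [[490.2, 31.4], [497.7, 34.2], [506.9, 36.0]]
card 234 ((497.02166748046875, 16.58019256591797), (11.134788513183594, 68.1148681640625), 89.2098388671875) 112.48079401668147 face y 19.36932890016601
top rows y 10.791120698760196 21.731951340233365
```

View pics/s13.png

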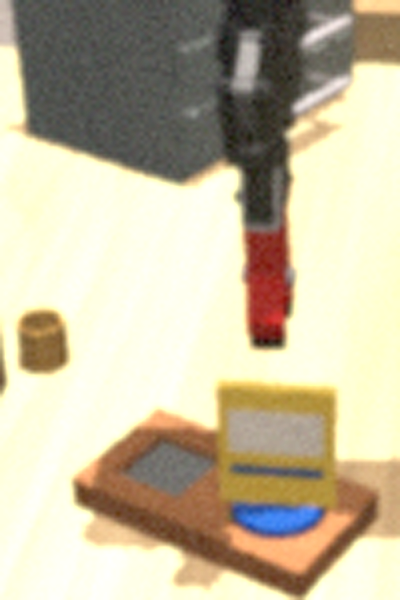

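```bash
python3 - <<'E'
from h import *
s=load("s13")
f=cv2.cvtColor(s["frame"],cv2.COLOR_RGB2BGR)[150:192,290:325]
cv2.imwrite("pics/z13.png",cv2.convertScaleAbs(cv2.resize(f,None,fx=14,fy=14,interpolation=cv2.INTER_NEAREST),alpha=2.0))
C=cloud(s)*1e3
for v in range(166,190):
    print(v,[f"{C[v,u,1]:.0f}/{C[v,u,2]:.0f}" for u in range(300,316)])
E
```

```text
166 ['-314/-1', '31/198', '32/199', '33/200', '29/198', '34/201', '33/200', '32/200', '31/199', '35/202', '32/200', '13/189', '12/189', '-317/0', '-318/0', '-321/-1']
167 ['23/191', '32/196', '32/196', '30/196', '31/196', '33/198', '31/197', '31/197', '31/197', '32/198', '34/199', '21/192', '20/191', '22/192', '-310/1', '-312/-0']
168 ['24/189', '32/194', '31/194', '34/195', '32/195', '32/195', '32/195', '32/195', '33/196', '33/196', '35/197', '30/194', '25/192', '24/191', '-307/-1', '-306/0']
169 ['23/186', '31/191', '30/191', '30/191', '32/192', '32/192', '30/191', '32/192', '31/192', '31/192', '32/193', '29/191', '25/189', '24/189', '-298/0', '-300/-0']
170 ['27/186', '32/189', '31/188', '33/190', '34/191', '34/191', '32/190', '33/191', '31/189', '29/188', '32/190', '29/189', '26/187', '28/189', '-292/0', '-292/1']
171 ['-284/-1', '33/187', '33/187', '35/189', '31/187', '32/187', '33/188', '34/188', '34/189', '32/188', '34/189', '30/187', '23/183', '24/184', '-290/-2', '-287/-0']
172 ['-273/1', '34/185', '35/186', '35/186', '34/186', '35/186', '32/185', '33/186', '32/185', '36/188
[... 2216 characters left out ...]
/1', '-205/0']
186 ['-196/-1', '-192/2', '37/152', '38/152', '36/151', '37/152', '37/152', '36/152', '36/152', '36/152', '35/152', '33/150', '-199/0', '-199/0', '-199/1', '-198/1']
187 ['-191/-1', '-190/-0', '38/150', '38/150', '36/149', '38/150', '38/150', '38/150', '38/151', '37/150', '38/151', '-194/-0', '-195/-1', '-195/-0', '-195/-0', '-195/-0']
188 ['-183/1', '-186/-1', '-186/-1', '-185/0', '-188/-1', '-190/-2', '-183/2', '-186/0', '-186/1', '-186/1', '-188/-0', '-190/-1', '-185/2', '-189/-0', '-190/-1', '-190/-1']
189 ['-181/-1', '-178/1', '-178/1', '-181/-0', '-181/-1', '-181/-0', '-181/0', '-183/-1', '-182/0', '-179/2', '-182/0', '-180/2', '-184/-0', '-185/-1', '-185/-1', '-186/-1']
```

View pics/z13.png

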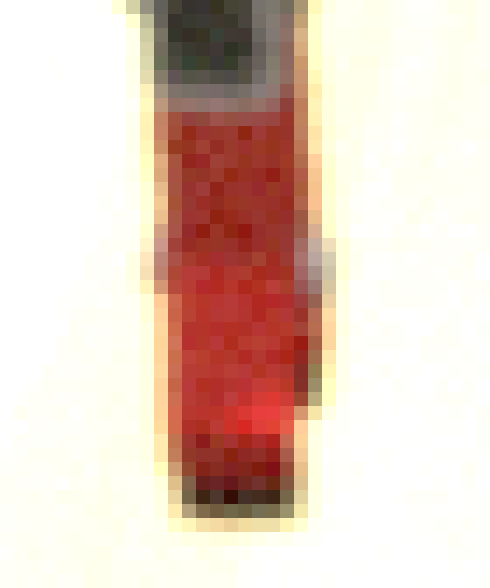

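```bash

python3 -m jog '[{"x":2,"y":-3,"z":10,"spin":0},{"x":0,"y":0,"z":10,"spin":0},{"x":0,"y":0,"z":5,"spin":0},{"x":0,"y":0,"z":0,"spin":0},{"x":0,"y":0,"z":0,"spin":0}]'
python3 d.py 498.3 21.4 172.5 3.1416
python3 jaw.py s14
python3 - <<'E'
from h import *
s=load("s14"); C=cloud(s)*1e3
f=cv2.cvtColor(s["frame"],cv2.COLOR_RGB2BGR)[165:215,280:330]
cv2.imwrite("pics/z14.png",cv2.convertScaleAbs(cv2.resize(f,None,fx=12,fy=12,interpolation=cv2.INTER_NEAREST),alpha=2.0))
for v in range(186,206): print(v,[f"{C[v,u,0]:.0f}/{C[v,u,1]:.0f}/{C[v,u,2]:.0f}" for u in range(299,314)])
E
```

```text
time_s: 17.95
tcp_pos: [0.498, 0.0196, 0.2012]
eef_rot: [-3.142, -0.0, 3.141]
wrist_force: [-0.1, -0.2, -1.4]
width: 0.0259
t 17.95 tcp [498.   19.6 201.2] rot [-3.142 -0.     3.141] q [-0.52  0.01  0.43  1.87 -0.    1.26  1.48] w 25.9 F [-0.1 -0.2 -1.4]
tool delta mm [-0.3  1.8 28.7]
spin -0.0007418446428490988
128 13 [[490.5, 30.6], [496.0, 31.6], [502.5, 33.7]]
136 22 [[488.5, -0.1], [495.5, 33.4], [504.1, 34.9]]
144 34 [[486.9, 29.8], [495.2, 32.8], [504.3, 35.8]]
152 34 [[487.0, 28.0], [496.8, 30.8], [504.8, 33.2]]
160 34 [[487.2, 26.5], [494.7, 28.2], [504.8, 31.0]]
168 25 [[489.3, 25.5], [496.1, 26.8], [504.7, 28.6]]
176 26 [[487.1, 25.6], [495.6, 27.6], [504.6, 28.8]]
184 31 [[487.0, 18.1], [493.3, 28.7], [504.1, 30.4]]
192 12 [[488.6, 28.0], [497.4, 29.4], [504.9, 30.7]]
card 231 ((497.21905517578125, 16.6602725982666), (67.947265625, 11.199976921081543), 0.6617472171783447) 112.66837654150868 face y 19.305805749693974
top rows y 10.812284509764593 22.217130336884193
186 ['555/-195/0', '553/-197/-1', '550/-197/-1', '546/-196/0', '507/32/149', '504/33/149', '502/32/149', '500
[... 3443 characters left out ...]
3/16/94', '500/20/97', '498/21/98', '496/19/97', '494/17/96', '491/18/97', '489/18/97', '487/18/97']
203 ['519/21/94', '517/18/92', '515/18/92', '512/19/93', '510/21/95', '508/18/93', '505/19/93', '503/19/94', '501/17/92', '498/20/95', '495/22/96', '493/19/94', '491/21/96', '489/19/95', '486/22/97']
204 ['519/19/90', '517/20/90', '515/20/90', '512/20/91', '510/20/91', '507/21/92', '505/21/92', '503/19/91', '500/20/92', '498/20/92', '496/20/92', '494/18/91', '491/21/93', '489/18/91', '486/20/93']
205 ['520/18/86', '517/20/88', '515/18/87', '512/20/88', '510/20/88', '507/21/89', '505/20/89', '503/19/88', '500/22/90', '498/18/88', '496/18/88', '494/19/89', '491/22/91', '489/20/89', '487/18/89']
```

View pics/z14.png

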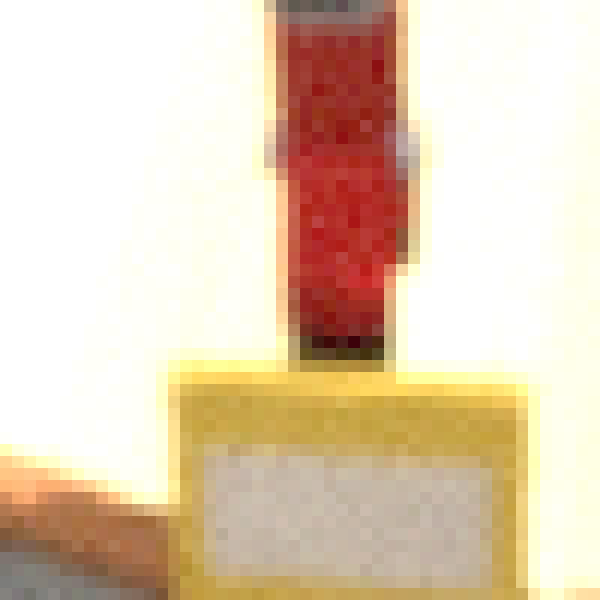

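```bash

python3 -m jog '[{"x":-1,"y":2,"z":3,"spin":0},{"x":0,"y":0,"z":5,"spin":0},{"x":0,"y":0,"z":5,"spin":0},{"x":0,"y":0,"z":0,"spin":0},{"x":0,"y":0,"z":0,"spin":0}]'
python3 -m jog '[{"x":0,"y":0,"z":4,"spin":0},{"x":0,"y":0,"z":4,"spin":0},{"x":0,"y":0,"z":0,"spin":0},{"x":0,"y":0,"z":0,"spin":0}]'
python3 -m jog '[{"x":0,"y":0,"z":4,"spin":0},{"x":0,"y":0,"z":4,"spin":0},{"x":0,"y":0,"z":0,"spin":0},{"x":0,"y":0,"z":0,"spin":0},{"x":0,"y":0,"z":0,"spin":0}]'
python3 d.py 499 21.6 172.5 3.1416
python3 jaw.py s15
python3 - <<'E'
from h import *
s=load("s15"); C=cloud(s)*1e3
f=cv2.cvtColor(s["frame"],cv2.COLOR_RGB2BGR)[165:225,280:330]
cv2.imwrite("pics/z15.png",cv2.convertScaleAbs(cv2.resize(f,None,fx=10,fy=10,interpolation=cv2.INTER_NEAREST),alpha=2.0))
for v in range(192,212): print(v,[f"{C[v,u,0]:.0f}/{C[v,u,1]:.0f}/{C[v,u,2]:.0f}" for u in range(301,316)])
E
```

```text
time_s: 18.5
tcp_pos: [0.4989, 0.0215, 0.1882]
eef_rot: [-3.141, -0.0, 3.141]
wrist_force: [-0.0, 1.1, -1.9]
width: 0.0257
time_s: 18.9
tcp_pos: [0.4989, 0.0216, 0.1803]
eef_rot: [-3.142, -0.0, 3.141]
wrist_force: [0.2, 0.5, -0.6]
width: 0.0254
time_s: 19.4
tcp_pos: [0.4991, 0.0216, 0.1725]
eef_rot: [3.142, 0.0, 3.141]
wrist_force: [-0.5, -0.4, -0.5]
width: 0.0255
t 19.4 tcp [499.1  21.6 172.5] rot [3.142 0.    3.141] q [-0.51  0.03  0.43  1.91 -0.01  1.2   1.49] w 25.5 F [-0.5 -0.4 -0.5]
tool delta mm [0.1 0.  0. ]
spin -0.0007796709758363107
96 5 [[494.0, 31.5], [496.2, 32.7], [502.1, 33.2]]
104 23 [[489.2, 5.0], [498.1, 34.7], [505.0, 36.3]]
112 31 [[488.6, 32.0], [497.7, 35.6], [507.0, 37.8]]
120 30 [[489.0, 30.0], [496.8, 33.5], [506.0, 36.6]]
128 30 [[489.1, 28.2], [497.2, 30.7], [505.2, 32.9]]
136 31 [[489.2, 19.2], [498.1, 29.3], [507.2, 31.8]]
144 23 [[489.2, 28.6], [498.1, 29.9], [507.0, 31.2]]
152 27 [[490.0, 28.4], [498.0, 30.8], [506.8, 32.4]]
160 22 [[488.7, 28.7], [498.8, 31.2], [506.4, 32.6]]
card 155 ((497.1695556640625, 12.651395797729492), (18.38469696044922, 68.22
[... 3608 characters left out ...]
8/20/80', '496/20/81', '494/19/80', '491/22/83', '489/20/81', '486/20/81', '484/22/83', '482/19/81']
209 ['515/19/75', '513/20/76', '510/20/76', '508/18/75', '505/21/77', '503/20/77', '501/19/76', '498/19/77', '496/19/77', '494/19/77', '491/20/78', '489/22/80', '486/21/79', '484/19/78', '482/20/79']
210 ['515/19/72', '513/20/74', '510/19/73', '508/18/72', '506/20/74', '503/21/75', '501/19/74', '498/22/76', '496/21/75', '494/19/74', '491/22/76', '489/19/75', '486/22/77', '484/19/75', '482/20/76']
211 ['515/20/71', '513/19/70', '510/20/70', '508/21/72', '505/20/71', '503/19/71', '501/19/71', '498/20/72', '496/19/71', '494/19/72', '491/21/73', '489/20/73', '487/19/72', '484/19/72', '482/19/72']
```

View pics/z15.png

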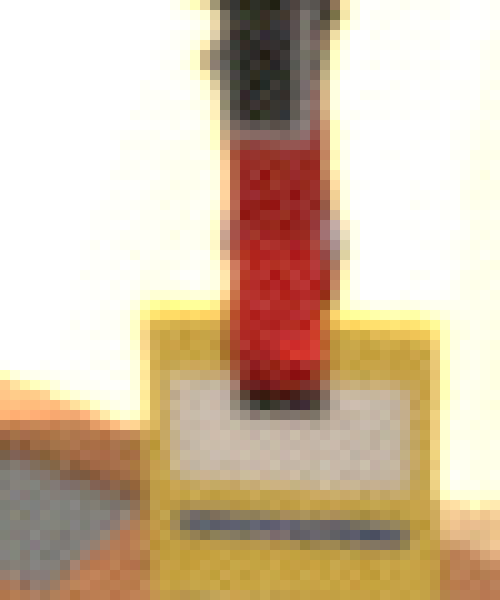

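```bash
python3 - <<'E'
from h import *
s=load("s15"); cv2.imwrite("pics/full15.png",cv2.cvtColor(s["frame"],cv2.COLOR_RGB2BGR))
E
```

```text
(no output)
```

View pics/full15.png

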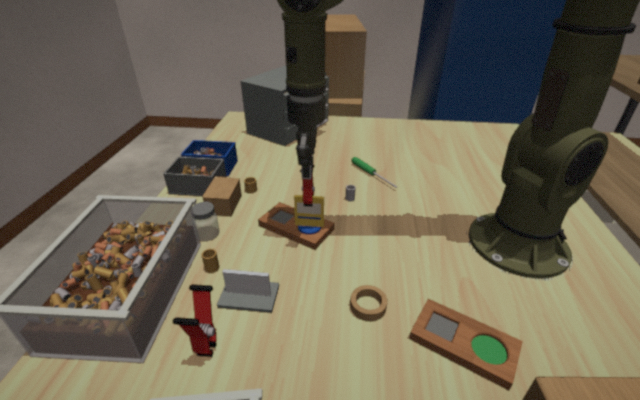

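The full view shows the clamp astride the card at about (308,205). The rack at (248,290) is empty, the large clamp is still at (203,325), and the other items are where they started.

```bash
python3 -c "
from workcell import r
print(r.finish_job())"; python3 d.py
```

```text
the job is handed in; nothing more can be done
None
the job is handed in; nothing more can be done
```

The job is handed in at about 19.5 s. The card stands in the round recess of the jig farthest to the robot's right, and I let it go before picking up the clamp. The small clamp came off its rack and is held wide open astride the middle of the card's top edge.

**Card:**
- The foot met the recess floor after a descent that puts it at 14 mm, as expected, and the card's top edge is at about 111 mm.
- In the last picture its front face is still where it was before the clamp came down.

**Clamp:**
- The jaw ends are at about 96 mm, which is 15 mm below the card's top edge.
- The jaws are centred on the card within about 1 mm along the edge and 1 mm across it. That leaves roughly 9 mm clear on each side.
- The wrist force there was only noise, under 1 N on each axis.

**What disagreed or stayed unchecked:**
- The fingers read 25.5 mm over the beads, where 31 mm was expected. The jaw gap measured in the images agreed with about 26 mm, fully open.
- The clamp hangs slightly off-centre in the fingers, with its jaws about 5 mm to one side. I made up for this by shifting the hand.
- The arm blocked the top camera at the end, so the last check rests on the side camera alone. By eye, nothing else in that view had moved.

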